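# Draw the notched hinge plate up to the feeder's front stop

### The job

Two flat metal plates lie in the two lanes of the low feeder, their far ends under its cover. Press down on top of the plate with the notch in its near edge and drag it back along its lane until it lies fully against the front stop, then let go; leave the plain plate where it lies.

Things in the scene. Friction and masses are not known exactly. Their poses are not given: they have to be found in the camera images.
- notched_plate_mid (a point): Centre of the plate to move: bare metal, 180 (x) x 100 (y) x 6 mm, 0.3-0.5 kg, lying flat in either lane, its top 26 mm above the table. Its near edge (90 mm to -x) has a notch 36 mm wide, 24 mm deep, and starts 45-95 mm from the stop. It slides easily (friction about 0.3); fingertips grip its top far better: the shut fingers, pressing it 4-8 mm down (8-15 N), drag it.
- plain_plate_mid (a point): Centre of the bystander plate in the other lane: same metal and size, a full rectangle without a notch. It must stay where it is.
- feeder: Feeder fixed to the table. Origin: at table height, under the middle of the front stop's inner face. +x runs along the lanes, away from stop and robot; z up. Two lanes 108 mm wide, middles at y = +59 and -59 mm. Sprung floors 20 mm above the table, sinking level up to 10 mm, 1.5 N per mm. Steel rails and stop 10 mm thick, tops at 32 mm. A plate against the stop has its centre at x = 90 mm.
- cover_edge (a point): Middle of the near edge of the flat green cover, on its top, 46 mm above the table, at x = 170 mm of the feeder. The cover spans both lanes from here to x = 292 mm; nearer than this the lanes are open from above. A plate fully home still has its last 10 mm under it.
Things that resemble listed ones, but are neither listed nor needed, are in the scene too. Leave any red look-alike of the part that bears notched_plate_mid alone.

How it is judged:
By the outcome, as a careful person would: the job done as asked, in the order asked, and still so for the second after the job is handed in, with the robot touching nothing.
It also fails if it takes over 32 s, if anything falls off the work surface, if the arm or the gripper's body presses on something with over 40 N, if the wrist force passes 120 N, or if a joint passes its speed limit or range.

### The arm

A 6-joint arm with a two-finger parallel gripper is mounted at the origin on the work surface. World frame = base frame: x ahead of the robot, y to its left, z up, the work surface at z = 0. Lengths are in m, angles in degrees, forces in N, time in s.
With the tool pointing down it reaches from about 0.4 to 0.825 m from the base axis. Payload 7 kg.
Tool frame: the origin (TCP) lies at the very end of the fingers, on their centre line; the grasp point (between the pads) lies 19 mm behind it (ctrl.grip_depth is the distance from the TCP to the grasp point, in m); z points along the fingers, y is the line along which they close (so a half turn about z gives the same grasp; the last joint's range is limited). The gripper opens to 88 mm and grips with 3 to 60 N. Pads are 19 mm wide; open, the fingers measure 130 mm over their backs; the gripper's body (78 mm by 193 mm) begins 47 mm behind the grasp point.
Start: joints at [92.195, 20.546, 0.682, 0, -70.136, -16.507], TCP at [0.167, 0.654, 0.227] pointing down, gripper open.
Joint ranges: [-176.03, 176.03], [-82.01, 121.73], [-58.28, 71.71], [-173.87, 95.51], [-174.79, -0.11], [-173.66, 173.66]. Speed limits (degrees/s): [136.94, 136.94, 172.46, 180, 180, 180].

### API

Orientations are given as [roll, pitch, yaw] about the fixed x, y, z axes, in that order (R = Rz(yaw) Ry(pitch) Rx(roll)).
In Python, from plant import get_obs, eyes, ctrl, spotter gives the robot as it stands.
- The arm moves only by the shell command python3 -m crank 'ROWS'. ROWS is JSON, one flat list of numbers, 7 for each row, row after row: the turn, a rotation vector about the tool's x, y, z in rad, then the shift along the tool's x, y, z in mm, then the opening, from 0 (shut) to 1 (fully open). A call has 1 to 5 rows; each row shifts and turns the commanded pose from where the row before left it, along the tool's axes as they then stand; what a row does not reach is not made up. A row lasts 1/8 s, in which the tool goes at most 62.5 mm and 10.7 degrees, less where a joint would pass 70% of its speed; a pose out of reach is approached as far as the arm can. A call is refused whole if a number of a shift passes 62.5 or a number of a turn 0.188, either way. A call with a gripper value outside its range is refused whole. The fingers move at their own pace and stop on an object; the grip force is fixed at half the most. Time passes only in rows, so rows that do not move let the fingers close. It gives the time, the measured TCP pose, the force, the opening and the grip force at its end, in the units of the state.
- get_obs(): the state, without advancing time (a new reading comes with each control period).
- eyes.snapshot(name): name is "scene" or "top" or "wrist"; returns the picture (384x512x3 uint8, blue, green, red); there is no depth.
- eyes.camera_model(name): a dict with "fx", "fy", "cx", "cy" (pixels), "D" ([k1, k2, p1, p2, k3] as OpenCV has them; the pictures are not rectified), "extrinsics" (4x4, takes a point from camera to world coordinates). Camera axes: x right, y down, z forward; pixel columns grow to the right and rows downward; lengths in m; the calibration is good to about 2 mm. A picture is of the moment at which its call begins: read the wrist's pose just before it. camera_model takes no time and is no camera call; for the wrist camera it gives the pose at the moment of the call.
- ctrl.close_job(): hands the job in; it is judged then, once.
Trained networks look in the newest picture that a camera, given by its name, has taken for a name from the list of things; names that differ only in an ending like _2 or _b are one class to them, and where a whole thing is asked for, a point or a joint stands for the part that bears it (a point fixed in the world has none). Each returns a list of dicts, best first, with "p" (0 to 1); they miss things now and then, are a little off and sometimes report something else, mostly with a low value. They report only what shows in the picture. A call takes as long as a camera call. They do not tell look-alikes from the thing itself.
- spotter.outline_of(camera, target): "region" (384x512 bool, what is visible of it) and "rect" ([left, top, width, height] in pixels, round what is visible of it).
- spotter.place_of(camera, target): "location" ([column, row] in pixels: a listed point, or the origin of a listed thing).
The state is a dict: "clock": time; "joint_pos": joint angles; "qvel": joint speeds; "tau": joint torques, N m; "tool_pos": TCP position; "orientation": TCP orientation; "force": force on the tool from outside, world axes, zero at the start; "moment": the same for the moment, N m; "opening": finger opening in m; "gripper_force": force on a finger pad.
Only numpy, scipy, OpenCV 4.12 (cv2) and the standard library are available. Lean on these libraries where they do the work, as an engineer would, in place of code of your own. Each camera call takes 0.05 s, during which the arm holds its last target. There are 200 camera calls.

## Working session

There is one attempt and no reset: what is moved stays moved. The work goes in short steps, Python scripts to look and compute and a shell command to move; the robot and the scene stay as the last step left them, time stands still between calls to the robot, and variables do not carry over. Pictures are saved under pics/ and viewed, at most 10 in all, crops included, and the job is handed in when it is done.

```bash
mkdir -p pics; ls
python3 - <<'E'
from plant import get_obs, eyes, ctrl, spotter
import cv2, numpy as np
o=get_obs(); print(o['clock'],o['tool_pos'],o['orientation'],o['force'])
for c in ['scene','top']:
    im=eyes.snapshot(c); cv2.imwrite(f'pics/{c}0.png',im)
    for t in ['notched_plate_mid','plain_plate_mid','feeder','cover_edge']:
        print(c,t,[(round(d['p'],2),np.round(d['location'])) for d in spotter.place_of(c,t)][:4])
E
```

```text
pics
0.0 [0.16676698 0.65356207 0.22563877] [ 1.79905366e+02 -9.27032649e-03 -1.43167806e+01] [ 0.31096866 -0.29032661 -0.26459763]
scene notched_plate_mid [(0.88, array([347., 207.])), (0.78, array([225., 230.])), (0.76, array([326., 311.])), (0.64, array([263., 160.]))]
scene plain_plate_mid [(0.78, array([177., 262.]))]
scene feeder [(0.96, array([150., 217.])), (0.71, array([203., 240.]))]
scene cover_edge [(0.76, array([206., 244.]))]
top notched_plate_mid [(0.78, array([215., 195.])), (0.68, array([306., 192.])), (0.65, array([323.,  96.])), (0.6, array([201., 295.]))]
top plain_plate_mid [(0.88, array([349., 207.]))]
top feeder [(0.86, array([319., 261.]))]
top cover_edge [(0.86, array([329., 193.]))]
```

View pics/scene0.png

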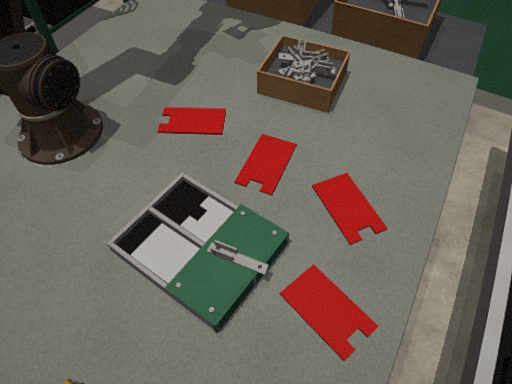

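View pics/top0.png

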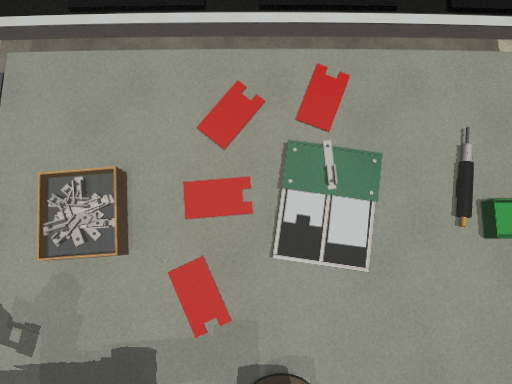

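The scene and top pictures show five notched things. Four are red and lie loose on the table, at top (231,115), (323,97), (218,198) and (200,296). The fifth is bare metal in the feeder's left lane at top (305,208), with its notch at (303,219). The bare one fits the description. The plain plate is in the right lane at (349,221). I'll confirm this in a crop and measure it there.

```bash
cat > h.py <<'E'
import cv2, numpy as np
from plant import get_obs, eyes, ctrl, spotter
def world(cam,px,z,m=None):
    m=m or eyes.camera_model(cam)
    K=np.array([[m['fx'],0,m['cx']],[0,m['fy'],m['cy']],[0,0,1]])
    n=cv2.undistortPoints(np.array(px,float).reshape(-1,1,2),K,np.array(m['D'])).reshape(-1,2)
    E=np.array(m['extrinsics']); d=np.c_[n,np.ones(len(n))]@E[:3,:3].T; o=E[:3,3]
    return o+d*((z-o[2])/d[:,2])[:,None]
E
python3 - <<'E'
from h import *
im=cv2.imread('pics/top0.png')
c=cv2.resize(im[130:280,262:397],None,fx=4,fy=4,interpolation=cv2.INTER_CUBIC); cv2.imwrite('pics/crop0.png',c)
print(world('top',[[274,259],[367,270]],.032), world('top',[[282,190],[379,200],[288,141],[382,150]],.046))
E
```

```text
[[ 0.39875372  0.01537046  0.032     ]
 [ 0.37018227 -0.22009019  0.032     ]] [[ 0.5733722  -0.00590347  0.046     ]
 [ 0.54702893 -0.2551661   0.046     ]
 [ 0.70365403 -0.02318055  0.046     ]
 [ 0.67954862 -0.27044972  0.046     ]]
```

View pics/crop0.png

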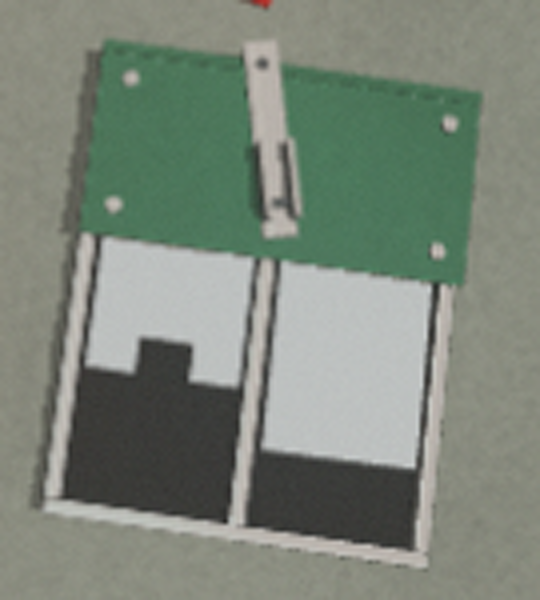

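The crop confirms it. The bare left-lane plate has its near edge along crop (85,366)–(240,387) with a notch at (138–192, 340–372). The right-lane plate is plain, and a clip stands on the cover's middle. Next I'll fit the feeder frame.

Run:
```python
from h import *
from scipy.optimize import least_squares
f=lambda p:np.array(p,float)/4+[261.6,129.6]
A=[(62,500),(228,523),(247,527),(413,550)]; LA=[(0,113),(0,5),(0,-5),(0,-113)]
B=[(81,232),(465,285),(107,40),(482,93)]; LB=[(170,123),(170,-123),(292,123),(292,-123)]
W=np.r_[world('top',f(A),.032),world('top',f(B),.046)][:,:2]*1000; L=np.array(LA+LB,float)
def R(a): return np.array([[np.cos(a),-np.sin(a)],[np.sin(a),np.cos(a)]])
s=least_squares(lambda q:((L@R(q[2]).T+q[:2]-W)[:, :]).ravel(),[380,-100,-.1],loss='soft_l1',f_scale=2)
q=s.x; print(q[:2],np.degrees(q[2])); print(np.round((W-q[:2])@R(q[2]),1))
P=world('top',f([(85,366),(240,387),(138,340),(192,346),(262,451),(418,469)]),.026)[:,:2]*1000
print(np.round((P-q[:2])@R(q[2]),1))
for x,y in [(130,59),(140,59),(70,59)]: print(x,y,R(q[2])@[x,y]+q[:2])
for c in ['top','scene']: print(c,np.array(eyes.camera_model(c)['extrinsics'])[:3,3])
# scene check: project
m=eyes.camera_model('scene');E=np.linalg.inv(np.array(m['extrinsics']));K=np.array([[m['fx'],0,m['cx']],[0,m['fy'],m['cy']],[0,0,1]])
pts=np.array([[*(R(q[2])@p+q[:2]),z] for p,z in [((0,113),32),((0,-113),32),((170,123),46),((170,-123),46)]])/1000
im=cv2.imread('pics/scene0.png')
px=cv2.projectPoints(pts,cv2.Rodrigues(E[:3,:3])[0],E[:3,3],K,np.array(m['D']))[0].reshape(-1,2);print(np.round(px,1))
for p in px: cv2.circle(im,tuple(int(round(v*8)) for v in p),8,(255,0,255),-1,shift=3)
cv2.imwrite('pics/scene_chk.png',cv2.resize(im[160:340,90:310],None,fx=3.3,fy=3.3,interpolation=cv2.INTER_CUBIC))
```

```text
[ 394.48641677 -104.0787981 ] -8.320939272131314
[[  -1.   112.5]
 [  -0.4    6.4]
 [  -1.2   -5.8]
 [  -0.8 -112.1]
 [ 168.9  124.2]
 [ 170.2 -124.7]
 [ 298.1  124.4]
 [ 298.5 -124.3]]
[[  85.7  109.2]
 [  86.5    8.1]
 [ 107.3   77.4]
 [ 108.5   42.2]
 [  47.8  -10.7]
 [  50.5 -111.8]]
130 59 [531.65625398 -64.51321002]
140 59 [541.55098365 -65.96038825]
70 59 [472.28787598 -55.83014066]
top [0.42280863 0.05336452 0.9898146 ]
scene [ 0.85565608 -0.4481108   0.78858746]
[[181.8 176.4]
 [112.2 242.4]
 [239.9 204.1]
 [164.5 286.8]]
```

View pics/scene_chk.png

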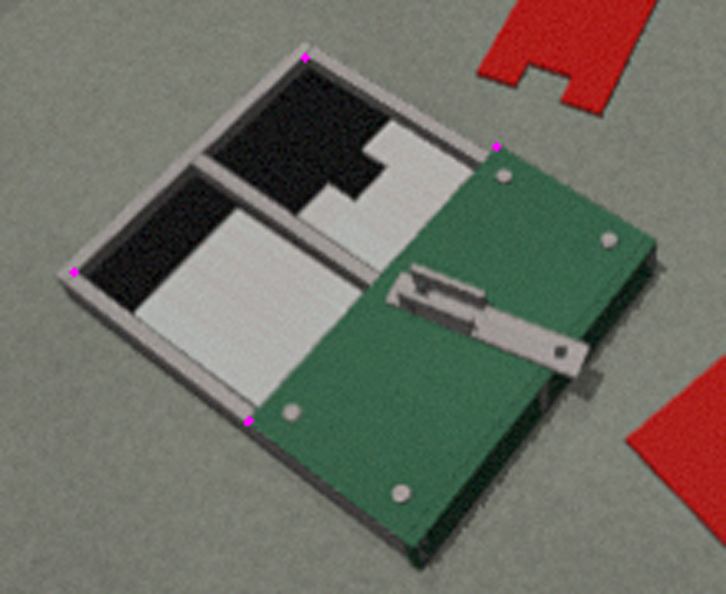

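```bash
python3 -m crank '[0,0,-0.105,0,0,0,0, 0,0,0,33,47,0,0, 0,0,0,33,47,0,0, 0,0,0,33,47,0,0, 0,0,0,33,47,0,0]'; python3 -m crank '[0,0,0,33,47,0,0, 0,0,0,33,47,0,0, 0,0,0,33,47,0,0, 0,0,0,33,47,0,0, 0,0,0,33,47,0,0]'; python3 -m crank '[0,0,0,33,47,0,0, 0,0,0,33,47,0,0, 0,0,0,33,47,0,0, 0,0,0,33,47,0,0, 0,0,0,0,0,0,0]'
```

```text
clock: 1.12
tool_pos: [0.271, 0.4473, 0.2268]
orientation: [-180.0, -0.0, -8.3]
force: [1.5, -0.4, 0.9]
opening: 0.0431
gripper_force: 0.0
clock: 1.75
tool_pos: [0.4003, 0.191, 0.2271]
orientation: [-179.9, -0.0, -8.3]
force: [1.3, -0.0, 0.0]
opening: 0.0005
gripper_force: 0.0
clock: 2.38
tool_pos: [0.5041, -0.0158, 0.2262]
orientation: [180.0, 0.0, -8.6]
force: [0.4, -0.2, -0.2]
opening: 0.0006
gripper_force: 0.0
```

```bash
cat > rem.py <<'E'
from h import *
import sys
def rem(fx,fy):
    a=np.radians(-8.32);o=get_obs();t=np.array([394.5+np.cos(a)*fx-np.sin(a)*fy,-104.1+np.sin(a)*fx+np.cos(a)*fy])
    p=o['tool_pos']*1000 if hasattr(o['tool_pos'],'shape') else np.array(o['tool_pos'])*1000
    d=t-p[:2];y=np.radians(o['orientation'][2]);f=p[:2]-[394.5,-104.1]
    print('t',o['clock'],'yaw',round(o['orientation'][2],2),'tool dx,dy',np.round([d@[np.cos(y),np.sin(y)],d@[np.sin(y),-np.cos(y)]],1),'z',round(p[2],1),'feeder xy',np.round([f@[np.cos(a),np.sin(a)],f@[-np.sin(a),np.cos(a)]],1),'F',np.round(o['force'],1))
E
python3 - <<'E'
from rem import *
rem(132,59)
m=eyes.camera_model('wrist');im=eyes.snapshot('wrist');cv2.imwrite('pics/w0.png',im)
np.save('w0.npy',np.array(m['extrinsics']))
E
```

```text
t 2.375 yaw -8.6 tool dx,dy [36.6 44.1] z 226.2 feeder xy [ 95.7 103.3] F [ 0.4 -0.2 -0.2]
```

View pics/w0.png

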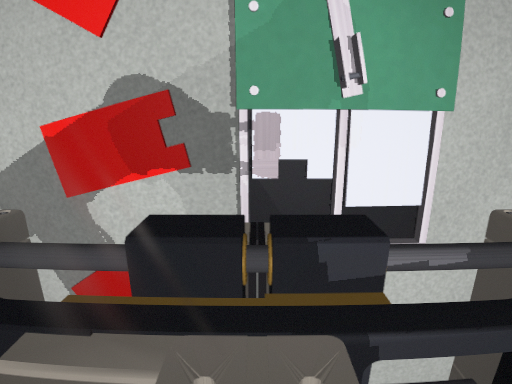

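The wrist picture shows the notched plate with its near edge at row ~178 and the notch at columns 279–307. The cover edge is at row 109 and the clip on the cover ends at (350,95). I'll cross-check the position from this view while moving on.

```bash
python3 -m crank '[0,0,0.005,37,44,0,0, 0,0,0,0,0,62,0, 0,0,0,0,0,62,0, 0,0,0,0,0,40,0, 0,0,0,0,0,0,0]'
python3 - <<'E'
from rem import *
rem(132,59)
m=eyes.camera_model('wrist');m['extrinsics']=np.load('w0.npy')
a=np.radians(-8.32);R=np.array([[np.cos(a),-np.sin(a)],[np.sin(a),np.cos(a)]])
l=lambda px,z:print(np.round((world('wrist',px,z,m)[:,:2]*1000-[394.5,-104.1])@R,1))
l([(252,178),(332,179),(279,160),(307,160)],.026); l([(235,108),(454,110)],.046)
E
```

```text
clock: 3.05
tool_pos: [0.5311, -0.0607, 0.0603]
orientation: [179.9, 0.3, -8.5]
force: [0.1, 0.5, 0.4]
opening: 0.0007
gripper_force: 0.0
t 3.05 yaw -8.52 tool dx,dy [3.1 3.7] z 60.3 feeder xy [128.9  62.7] F [0.1 0.5 0.4]
[[ 87.6 109.5]
 [ 85.9   9.6]
 [110.   76.3]
 [109.9  41.9]]
[[ 171.5  127.3]
 [ 171.2 -123.6]]
```

```bash
python3 -m crank '[0,0,0.003,3,4,14,0, 0,0,0,0,0,14,0, 0,0,0,0,0,0,0, 0,0,0,0,0,6,0, 0,0,0,0,0,0,0]'; python3 -c "
from rem import *
rem(132,59)"
```

```text
clock: 3.68
tool_pos: [0.5358, -0.0658, 0.0285]
orientation: [-180.0, 0.0, -8.8]
force: [-0.3, -0.3, 0.2]
opening: 0.0008
gripper_force: 0.0
t 3.675 yaw -8.76 tool dx,dy [-2.3 -0.6] z 28.5 feeder xy [134.3  58.3] F [-0.3 -0.3  0.2]
```

```bash
python3 -m crank '[0,0,0,0,0,3,0, 0,0,0,0,0,3,0, 0,0,0,0,0,2,0, 0,0,0,0,0,0,0]'; python3 -c "
from rem import *
rem(132,59)"
```

```text
clock: 4.18
tool_pos: [0.5363, -0.0658, 0.0214]
orientation: [180.0, -0.0, -8.7]
force: [-3.1, 1.4, 11.0]
opening: 0.0005
gripper_force: 5.3
t 4.175 yaw -8.73 tool dx,dy [-2.7 -0.5] z 21.4 feeder xy [134.7  58.5] F [-3.1  1.4 11. ]
```

```bash
python3 -m crank '[0,0,0,-6,0,0,0, 0,0,0,-10,0,0,0, 0,0,0,-10,0,0,0, 0,0,0,-10,0,0,0, 0,0,0,0,0,0,0]'; python3 -c "
from rem import *
rem(46,59)
cv2.imwrite('pics/t1.png',cv2.resize(eyes.snapshot('top')[130:280,262:397],None,fx=4,fy=4,interpolation=cv2.INTER_CUBIC))"
```

```text
clock: 4.8
tool_pos: [0.5023, -0.0597, 0.0222]
orientation: [-179.9, -0.3, -8.7]
force: [0.8, 2.7, 9.1]
opening: 0.0001
gripper_force: 4.7
t 4.8 yaw -8.69 tool dx,dy [-54.2   0.8] z 22.2 feeder xy [100.2  59.5] F [0.8 2.7 9.1]
```

View pics/t1.png

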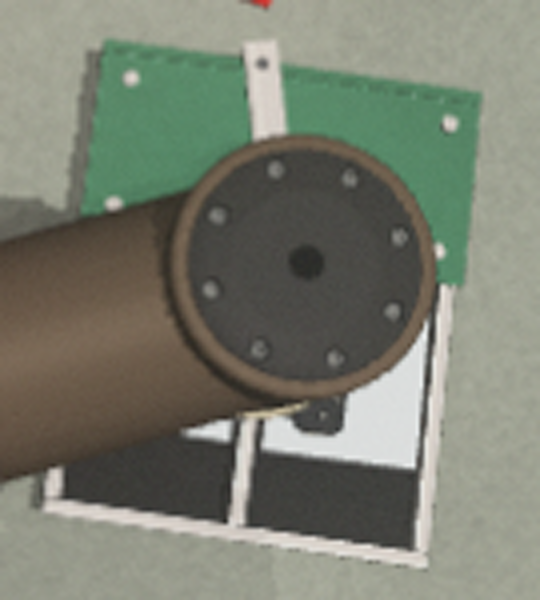

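The plate follows: the near edge at its right corner moved from crop row 387 to about 442, roughly 35 mm, which matches the tool's travel. I'll continue.

```bash
python3 -m crank '[0,0,0,-10,0,0.5,0, 0,0,0,-10,0,0,0, 0,0,0,-10,0,0,0, 0,0,0,-10,0,0,0, 0,0,0,0,0,0,0]';python3 -m crank '[0,0,0,-5,0,0.5,0, 0,0,0,-4,0,0,0, 0,0,0,-3,0,0,0, 0,0,0,0,0,0,0]'; python3 -c "
from rem import *
rem(46,59)"
```

```text
clock: 5.48
tool_pos: [0.4629, -0.0535, 0.0216]
orientation: [-179.9, -0.3, -8.7]
force: [0.1, 1.0, 11.3]
opening: 0.0003
gripper_force: 5.1
clock: 5.98
tool_pos: [0.4525, -0.0515, 0.0214]
orientation: [-179.9, -0.4, -8.7]
force: [3.9, 1.2, 10.3]
opening: 0.0004
gripper_force: 5.3
t 5.975 yaw -8.66 tool dx,dy [-3.8  1.5] z 21.4 feeder xy [49.8 60.4] F [ 3.9  1.2 10.3]
```

```bash
for i in 1 2; do python3 -m crank '[0,0,0,-2,0,0,0, 0,0,0,-2,0,0,0, 0,0,0,0,0,0,0]' | grep -E 'pos|force:'; done; python3 -c "
from rem import *
rem(46,59)"
```

```text
tool_pos: [0.4492, -0.0508, 0.0215]
force: [4.5, -0.3, 10.0]
gripper_force: 5.3
tool_pos: [0.4454, -0.0501, 0.0215]
force: [4.6, -0.9, 11.5]
gripper_force: 5.2
t 6.725 yaw -8.64 tool dx,dy [3.5 1.8] z 21.5 feeder xy [42.5 60.8] F [ 4.6 -0.9 11.5]
```

```bash
python3 -m crank '[0,0,0,0,0,-8,0, 0,0,0,0,0,-40,0, 0,0,0,0,-60,-10,0, 0,0,0,0,-60,0,0, 0,0,0,0,-60,0,0]'; python3 -m crank '[0,0,0,0,-60,0,0, 0,0,0,0,-60,0,0, 0,0,0,0,0,0,0]'
python3 - <<'E'
from rem import *
rem(46,59)
im=eyes.snapshot('top');cv2.imwrite('pics/t2.png',cv2.resize(im[130:280,262:397],None,fx=4,fy=4,interpolation=cv2.INTER_CUBIC))
E
```

```text
clock: 7.35
tool_pos: [0.4682, 0.1284, 0.078]
orientation: [-180.0, -0.0, -8.8]
force: [1.1, -0.1, -0.1]
opening: 0.0
gripper_force: 0.0
clock: 7.72
tool_pos: [0.4871, 0.2491, 0.0773]
orientation: [-180.0, -0.0, -8.5]
force: [-0.0, -0.6, -0.5]
opening: 0.0007
gripper_force: 0.0
t 7.725 yaw -8.54 tool dx,dy [  6.6 303.8] z 77.3 feeder xy [ 40.5 362.8] F [-0.  -0.6 -0.5]
```

View pics/t2.png

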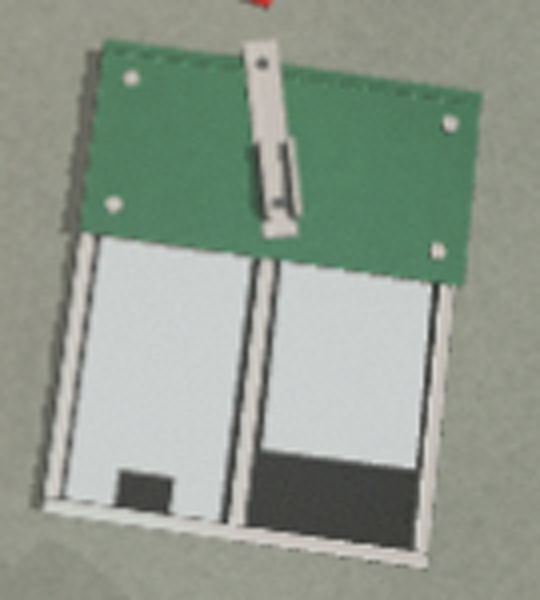

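The top crop shows the notched plate reaching the stop along (65,498)–(225,521), and the plain plate, clip and cover unchanged. I'll check for a small residual gap from the scene camera, which looks towards the stop's inner face.

Run:
```python
from h import *
im=eyes.snapshot('scene');cv2.imwrite('pics/s2.png',cv2.resize(im[165:255,100:220],None,fx=6.5,fy=6.5,interpolation=cv2.INTER_CUBIC))
a=np.radians(-8.32);R=np.array([[np.cos(a),-np.sin(a)],[np.sin(a),np.cos(a)]])
f=lambda p:np.array(p,float)/4+[261.6,129.6]
print(np.round((world('top',f([(120,470),(173,478),(65,498),(225,521)]),.026)[:,:2]*1000-[394.5,-104.1])@R,1))
```

```text
[[ 22.9  78.1]
 [ 22.7  43.8]
 [  0.4 110.5]
 [  0.5   7.5]]
```

View pics/s2.png

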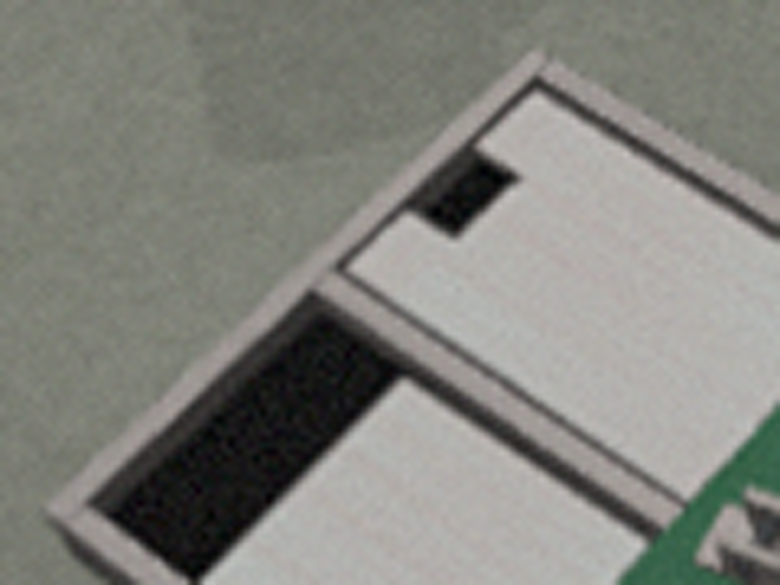

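The scene crop shows the plate's near edge flush along the stop at (345,268)–(535,88), with only the thin stop-face line between them. It is parallel and home, and the robot is clear.

```bash
python3 -c "
from plant import ctrl; print(ctrl.close_job())"
```

```text
the job is handed in; nothing more can be done
None
```

The notched bare-metal plate was dragged about 86 mm and lies against the front stop as far as the camera views show; the plain plate was left where it lay, and the job is handed in.

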